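# Load the tilted forming die

### The job

Get the sloping die ready for the press: first draw the knock-out pin out of the die cavity and hang it in the open notch on the die's side, its shoulder resting on the bracket. Then lay the oblong brass blank in the cavity, let go, and press it gently, without a heavy blow, against the stiff knock-out plate until it is fully home, flush with the die face. Leave the round and the square blank, the graver and the loupe where they are.

Things in the scene. Friction and masses are not known exactly. Their poses are not given: they have to be found in the camera images.
- die: Steel die block, face 130 (x) x 110 mm (y), 58 mm thick, fixed on a stand. Origin: centre of the cavity mouth, on the face, 110 mm above the bench. z is the outward face normal, leaning 30 deg from vertical to the robot's side; x runs up the slope, y is level. Cavity 66 (x) x 52 mm (y), 14 mm deep with the plate home; in its middle a 16 mm bore ends 53 mm below the flat face.
- notch (a point): Axis of the parked pin at the bracket's top, at die (0, 92, 0) mm. The bracket on the die's +y side (die x -32 to 32, y 55 to 115 mm) is 25 mm thick, top level with the die face, open beneath. The notch is 18 mm wide along die x, closed at y = 81, open at the outer end (y = 115) and right through: lower the pin in or slide it in from the outer end.
- knockout (a joint): Knock-out plate, the floor of the cavity, 64 x 50 mm with a 22 mm hole in the middle. 0 = raised, its top 5 mm below the die face; 0.009 m = home, its top 14 mm below. It slides along die z, stays where it is left, and needs a push of some 7 to 15 N.
- pin: Steel pin, 120 mm long, 0.2 kg. Origin: centre of its shoulder; z points into the grip. Knurled grip 26 mm diameter, z 0 to 40 mm; shank 14 mm diameter, z -80 to 0. At the start it stands in the die's bore along die z, shoulder 27 mm above the die face. Parked, the shoulder rests on the bracket and the shank hangs through the notch.
- blank: Oblong brass blank, 64 (x) x 50 (y) x 14 mm (z), about 0.38 kg, lying flat on the bench. Origin: its centre. It fits the cavity with 1 mm to spare on each side, its x along die x (either way round), and first rests on the raised plate with most of its thickness standing out.
- blank_round: Round brass blank, 58 mm diameter, 14 mm thick, origin at its centre. Not wanted; does not fit.
- blank_square: Square brass blank, 58 x 58 x 14 mm, origin at its centre. Not wanted; does not fit.
- graver: Graver with a pear-shaped wooden handle, about 155 mm long along x, handle end 50 mm to -x of the origin, 34 mm thick; lying on the bench; leave alone.
- loupe: Black eye loupe, 42 mm diameter, 35 mm tall, origin at the underside; leave alone.
There are look-alikes about, which are no part of the job. Leave any pink or red look-alike of the blank alone. Several things have the shape of the pin; the one meant has the colours described above.

How it is judged (in metres and radians):
On the way, in this order (a step that is already met when the one before it is completed fails the run):
1. the pin hangs in the notch, shoulder on the bracket, released (x of pin in the frame of die between -0.007 and 0.007 m and y of pin in the frame of die between 0.08 and 0.114 m and z of pin in the frame of die between -0.004 and 0.005 m and angle between the z axis of pin and the z axis of die, either way round below 0.25 rad and contact force between the fingers and pin below 0.2 N and linear speed of pin below 0.02 m/s), for 0.2 s.
2. the oblong blank is pressed home in the cavity (x of blank in the frame of die between -0.004 and 0.004 m and y of blank in the frame of die between -0.004 and 0.004 m and z of blank in the frame of die between -0.011 and -0.0045 m and angle between the z axis of blank and the z axis of die, either way round below 0.06 rad and angle between the x axis of blank and the x axis of die, either way round below 0.08 rad), for 0.2 s.
At the end, for the whole second after the job is handed in: Pin in the notch: shoulder -4 to 5 mm from the bracket top, 7 mm of the centre line, die y 80 to 114 mm, axis within 0.25 rad of die z. Oblong blank in the cavity: within 4 mm of centre, 0.08 rad square, 0.06 rad flat, top from 4 mm below to 2.5 mm above the face. Both at rest (all of step 2 and x of pin in the frame of die between -0.007 and 0.007 m and y of pin in the frame of die between 0.08 and 0.114 m and z of pin in the frame of die between -0.004 and 0.005 m and angle between the z axis of pin and the z axis of die, either way round below 0.25 rad and linear speed of each of blank, pin below 0.01 m/s); the robot touches nothing.
It fails at once if the other blanks, the graver or the loupe are pushed about (more than 30 mm) (distance of any of blank_round, blank_square, graver, loupe from where it was at the start of the episode above 0.03 m).
It fails at once if the blank is slammed into the die (over 100 N) (contact force between blank and die above 100 N).
It also fails if it takes over 64 s, if anything falls off the work surface, if the arm or the gripper's body presses on something with over 40 N, if the wrist force passes 120 N, or if a joint passes its speed limit or range.

### The arm

A 6-joint arm with a two-finger parallel gripper is mounted at the origin on the work surface. World frame = base frame: x ahead of the robot, y to its left, z up, the work surface at z = 0. Lengths are in mm, angles in rad, forces in N, time in s.
With the tool pointing down it reaches from about 325 to 875 mm from the base axis. Payload 4.4 kg.
Tool frame: the origin (TCP) lies between the finger pads; the fingertips stand 25 mm ahead of it and the grasp point (between the pads) lies 6 mm ahead of it; z points along the fingers, y is the line along which they close (so a half turn about z gives the same grasp; the last joint's range is limited). The gripper opens to 85 mm and grips with 20 to 120 N. Pads are 22 mm wide; open, the fingers measure 114 mm over their backs; the gripper's body (76 mm by 85 mm) begins 54 mm behind the grasp point. The pads swing forward as they close: fully open they stand 13 mm farther back than shut.
Start: joints at [-1.365, 0.207, 1.542, -0, 1.393, -0.15], TCP at [200.284, -538.994, 256.282] pointing down, gripper open.
Joint ranges: [-2.73, 2.73], [-0.86, 2.22], [0.23, 2.46], [-1.11, 4.25], [0.08, 2.63], [-2.82, 2.82]. Speed limits (rad/s): [2.79, 2.79, 3.14, 3.14, 3.14, 3.14].

### API

Orientations are given as a unit quaternion [x, y, z, w].
In Python, from plant import arm gives the robot as it stands.
- The arm moves only by the tool drive_tool, never from a script. Its argument "increments" is a list that holds one entry, the list of rows, each a list of 6 numbers: the shift along the world's x, y, z as a fraction of full scale, then the turn, a rotation vector about the world's x, y, z as a fraction of full scale. In form: [[[x, y, z, ax, ay, az], ...]]. A call has 1 to 10 rows; each row shifts and turns the commanded pose from where the row before left it; what a row does not reach is not made up. Full scale, the value 1, is 30 cm for a shift and 45 degrees for a turn. A row lasts 1/10 s, in which the tool goes at most 50 mm and 8.59 degrees, less where a joint would pass 70% of its speed; a pose out of reach is approached as far as the arm can. A call with a number of a shift or a turn outside -1 to 1 is refused whole. A call with a gripper value outside its range is refused whole. "hand" is the opening, from -1 (shut) to 1 (fully open), set as the call begins (left out, the last holds). The fingers move at their own pace and stop on an object; "squeeze" is the grip in N (left out, the last holds). Time passes only in rows, so rows that do not move let the fingers close. It gives the time, the measured TCP pose, the force, the opening and the grip force at its end, in the units of the state.
- arm.sense(): the state, without advancing time (a new reading comes with each control period).
- arm.snapshot(name): name is "side" or "top"; returns the picture (480x640x3 uint8, red, green, blue); there is no depth.
- arm.calibration(name): a dict with "mtx" (3x3 intrinsics, pixels), "xyz" and "orientation" of the camera in the world. Camera axes: x right, y down, z forward; pixel columns grow to the right and rows downward; lengths in mm; the calibration is good to about 2 mm. A picture is of the moment at which its call begins. calibration takes no time and is no camera call.
- arm.hand_in(): hands the job in; it is judged then, once.
The state is a dict: "clock": time; "joints": joint angles; "qd": joint speeds; "effort": joint torques, N m; "ee_pos": TCP position; "tcp_rot": TCP orientation; "contact_force": force on the tool from outside, world axes, zero at the start; "moment": the same for the moment, N m; "gripper_width": opening from 0.0 (shut) to 1.0 (fully open); "gripper_force": force on a finger pad.
Only numpy, scipy, OpenCV 4.12 (cv2) and the standard library are available. Lean on these libraries where they do the work, as an engineer would, in place of code of your own. Each camera call takes 0.05 s, during which the arm holds its last target. There are 200 camera calls.

## Working session

There is one attempt and no reset: what is moved stays moved. The work goes in short steps, Python scripts to look and compute and a tool call to move; the robot and the scene stay as the last step left them, time stands still between calls to the robot, and variables do not carry over. Pictures are saved under pics/ and viewed, at most 10 in all, crops included, and the job is handed in when it is done.

Besides the shell and the picture viewer there is one more tool, called after "Request:" as name(argument=value, ...) on one line, values as JSON. drive_tool: Moves the arm, as the interface text tells. Shift numbers are shares of 30 cm and turn numbers shares of 45 degrees, none past 1 either way. Its arguments: {"type":"object","properties":{"increments":{"type":"array","items":{"type":"array","items":{"type":"array","items":{"type":"number"}}}},"hand":{"type":"number"},"squeeze":{"type":"number"}},"required":["increments"]}

```bash
mkdir -p pics; ls; python3 - <<'E'
from plant import arm
import cv2
for n in("side","top"):
    cv2.imwrite(f"pics/{n}0.png",arm.snapshot(n)[:,:,::-1]); print(n,arm.calibration(n))
print(arm.sense())
E
```

```text
pics
side {'mtx': array([[524.17156634,   0.        , 320.50216364],
       [  0.        , 524.17156634, 241.6259983 ],
       [  0.        ,   0.        ,   1.        ]]), 'xyz': array([838.63771643, 733.62769965, 673.78296135]), 'orientation': array([ 0.19860694,  0.85984762, -0.45826782, -0.10586762])}
top {'mtx': array([[618.60068087,   0.        , 327.70682329],
       [  0.        , 618.60068087, 235.1971445 ],
       [  0.        ,   0.        ,   1.        ]]), 'xyz': array([ 373.99256142,  -33.47382437, 1401.45222509]), 'orientation': array([-0.70122681,  0.71146429, -0.02173435,  0.04033794])}
{'clock': 0.1, 'joints': array([-1.36544920e+00,  2.07373074e-01,  1.54285613e+00, -2.78225516e-06,
        1.39349237e+00, -1.50490238e-01]), 'qd': array([-0.00096147, -0.00238064, -0.00289789,  0.00121922,  0.00056239,
       -0.00025614]), 'effort': array([ 1.65358292e-04, -3.84090292e+01, -2.92546427e+01, -2.81289767e-04,
        4.86049888e-03, -1.30883473e-05]), 'ee_pos': array([ 200.17579332, -538.3383026 ,  255.19871935]), 'tcp_rot': array([ 9.84213578e-01,  1.76981637e-01, -3.05612638e-05, -1.06401854e-03]), 'contact_force': array([-0.07513306, -0.10743901, -0.40330976]), 'moment': array([-0.00200328, -0.04307162, -0.00224573]), 'gripper_force': 0.0, 'gripper_width': 1.000481312121204}
```

View pics/top0.png

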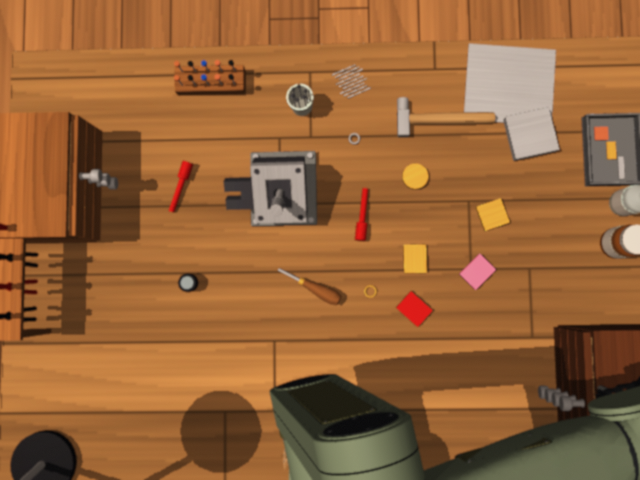

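View pics/side0.png

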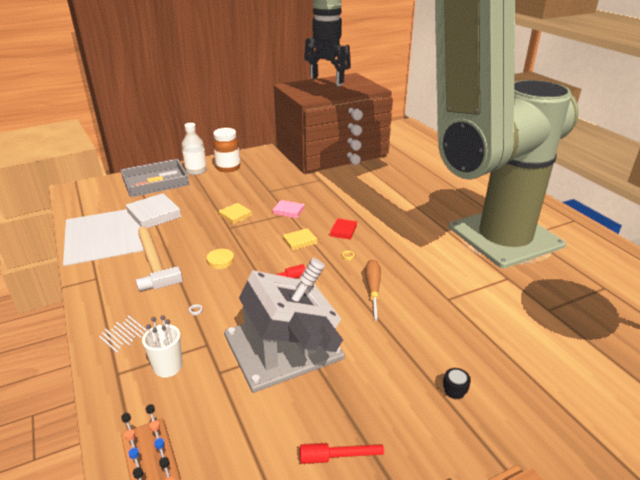

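Top view: the steel pin stands in the die at (281,203), with the bracket at (238,193). Its look-alikes are the red pins at (181,187) and (362,215). Blank candidates are yellow (415,258), yellow (493,214), the round one (415,176), pink (478,271) and red (415,309). The graver is at (312,288) and the loupe at (188,283).

```bash
cat > h.py <<'E'
import numpy as np, cv2
from scipy.spatial.transform import Rotation as R
from plant import arm
def cast(n,uv,z):
    c=arm.calibration(n); uv=np.atleast_2d(np.float64(uv))
    d=np.c_[(uv-c["mtx"][:2,2])/c["mtx"][0,0],np.ones(len(uv))]@R.from_quat(c["orientation"]).as_matrix().T
    return c["xyz"]+d*((z-c["xyz"][2])/d[:,2])[:,None]
def ray(n,uv):
    c=arm.calibration(n); d=np.r_[(np.float64(uv)-c["mtx"][:2,2])/c["mtx"][0,0],1]
    d=R.from_quat(c["orientation"]).apply(d); return c["xyz"],d/np.linalg.norm(d)
def tri(a,b):
    (p,d),(q,e)=ray("top",a),ray("side",b)
    s=np.linalg.lstsq(np.c_[d,-e],q-p,rcond=None)[0]
    A,B=p+s[0]*d,q+s[1]*e
    return (A+B)/2,np.linalg.norm(A-B)
def proj(n,X):
    c=arm.calibration(n); P=R.from_quat(c["orientation"]).inv().apply(np.atleast_2d(X)-c["xyz"])
    return P[:,:2]/P[:,2:]*c["mtx"][0,0]+c["mtx"][:2,2]
E
python3 - <<'E'
from h import *
for n,z in(("top",14),("side",14)):
    im=cv2.imread(f"pics/{n}0.png"); hsv=cv2.cvtColor(im,cv2.COLOR_BGR2HSV)
    m=cv2.inRange(hsv,(19,150,150),(32,255,255))
    for c in cv2.findContours(m,0,1)[0]:
        if cv2.contourArea(c)<120: continue
        w=cast(n,c[:,0,:],z)[:,:2].astype(np.float32); r=cv2.minAreaRect(w)
        print(n,c[:,0].mean(0).round(),np.round(r[0],1),np.round(r[1],1),round(r[2],1))
t=cv2.imread("pics/top0.png"); s=cv2.imread("pics/side0.png")
a=cv2.resize(t[140:240,215:335],None,fx=4,fy=4,interpolation=2)[:400]
b=cv2.resize(s[250:390,220:350],(400,431),interpolation=2)[:400]
y=cv2.resize(t[190:290,395:520],(250,200),interpolation=2)
o=np.zeros((600,800,3),np.uint8); o[:400,:400]=cv2.resize(t[140:240,222:322],(400,400),interpolation=2); o[:400,400:]=cv2.resize(s[255:385,220:350],(400,400),interpolation=2); o[400:,:250]=y
cv2.imwrite("pics/c1.png",o)
E
```

```text
top [415. 258.] [ 441.2 -192.3] [49.1 60.5] 88.6
top [492. 214.] [ 538.4 -367.9] [58.8 56.6] 17.6
top [415. 176.] [ 629.2 -196.7] [52.5 53.3] 62.0
```

View pics/c1.png

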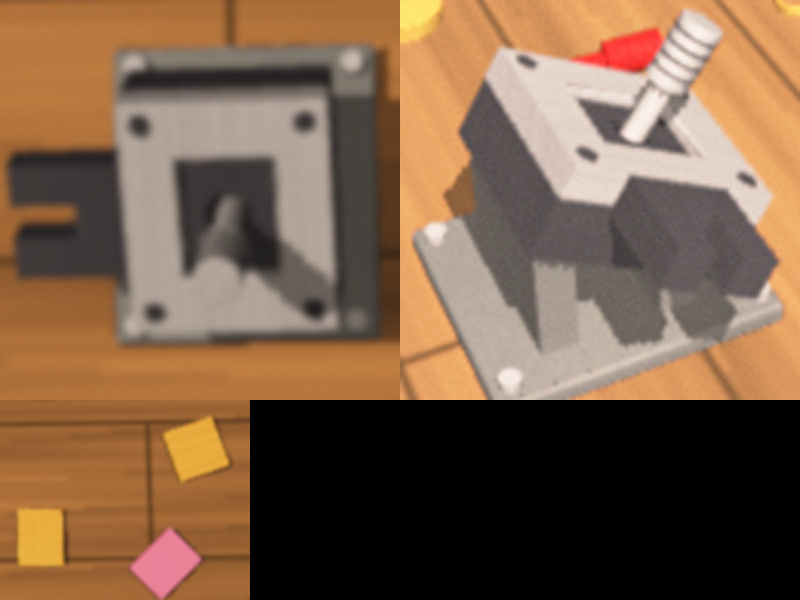

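The crop confirms it. The oblong blank is yellow (415,258), at 60.5x49 mm measured, and (493,214) is the square one. The steel pin is in the die, with its grip towards the robot. The die face corners, cavity and open-ended notch are all clear.

```bash
python3 - <<'E'
from h import *
T=lambda p:np.array(p)/4+[222,140]-.375
S=lambda p:np.array(p)/3.077+[220,255]-.34
fc={"++":(120,100),"+-":(328,92),"-+":(132,340),"--":(338,330)}
cv={"++":(177,162),"+-":(272,157),"-+":(185,273),"--":(277,272)}
sf={"++":(162,195),"+-":(101,47),"-+":(372,195)}
for nm,D,h in(("face",fc,65*.5),("cav",cv,33*.5),):
    P={k:cast("top",T(v),110+(h if k[0]=="+" else -h))[0] for k,v in D.items()}
    c=np.mean(list(P.values()),0); ex=P["++"]+P["+-"]-P["-+"]-P["--"]; ey=P["++"]-P["+-"]+P["-+"]-P["--"]
    print(nm,c.round(1),"len",np.linalg.norm(ex)/2,np.linalg.norm(ey)/2,"yaw",np.degrees(np.arctan2(ex[1],ex[0])),np.degrees(np.arctan2(-ey[0],ey[1])))
for k in sf: print("tri",k,tri(T(fc[k]),S(sf[k])))
# bracket outer corners (top, level with face, z at die x=+-32)
for k,p,z in(("br+",(10,155),126),("br-",(17,277),94)): print(k,cast("top",T(p),z))
# pin: grip top centre
print("pin top",tri(T((218,283)),S((303,20))))
s=cv2.imread("pics/side0.png");t=cv2.imread("pics/top0.png")
for n,im,u,v in(("top",t,415,258),("side",s,300,239)):
    x=im[v-25:v+25,u-35:u+35]; hsv=cv2.cvtColor(x,cv2.COLOR_BGR2HSV); print(hsv[25,35])
    m=cv2.inRange(hsv,(18,165,170),(35,255,255))
    c=max(cv2.findContours(m,0,1)[0],key=cv2.contourArea)[:,0]+[u-35,v-25]
    r=cv2.minAreaRect(cast(n,c,14)[:,:2].astype(np.float32)); print(n,r)
E
```

```text
face [576.7 101.6 110. ] len 134.16128144444804 109.68128926823746 yaw -0.8724814774221301 1.5108077505299229
cav [577.5 102.5 110. ] len 64.26715463799613 49.52698289208389 yaw -0.4317826842580403 0.8376739500554344
tri ++ (array([638.88203988, 156.90570877, 124.63691793]), np.float64(1.928207374559815))
tri +- (array([634.11637717,  47.72323235, 142.42918369]), np.float64(5.045055654366365))
tri -+ (array([517.89020041, 157.34420928,  76.86689209]), np.float64(3.6877501911646835))
br+ [[609.55901408 215.03954044 126.        ]]
br- [[549.33426371 217.41815158  94.        ]]
pin top (array([534.96941483, 102.0373523 , 164.24105844]), np.float64(0.3919603330169444))
[ 20 186 233]
top ((442.2664794921875, -190.96951293945312), (51.12192153930664, 62.670265197753906), 89.19369506835938)
[ 24 146 254]
side ((475.373291015625, -160.48757934570312), (3.943366050720215, 0.0), -113.33771514892578)
```

```bash
python3 - <<'E'
from h import *
t=cv2.imread("pics/top0.png"); s=cv2.imread("pics/side0.png")
def dots(im,g,r=4):
    G=cv2.cvtColor(im,cv2.COLOR_BGR2GRAY).astype(float); out=[]
    for u,v in g:
        for _ in range(4):
            a,b=int(round(u)),int(round(v)); w=G[b-r:b+r+1,a-r:a+r+1]; w=np.clip(np.percentile(w,70)-15-w,0,None)
            Y,X=np.mgrid[b-r:b+r+1,a-r:a+r+1]; u,v=(X*w).sum()/w.sum(),(Y*w).sum()/w.sum()
        out.append((u,v))
    return np.array(out)
dt=dots(t,[(222+139/4,140+125/4),(222+304/4,140+122/4),(222+155/4,140+313/4),(222+314/4,140+308/4)])
ds=dots(s,[(220+188/3.077,255+153/3.077),(220+125/3.077,255+62/3.077),(220+345/3.077,255+180/3.077)])
print(dt.round(1).tolist(),ds.round(1).tolist())
for i in range(3): print(np.round(tri(dt[i],ds[i])[0],1),tri(dt[i],ds[i])[1])
# ray onto the 30deg face plane through (577,102,110) with each camera
n=np.array([-.5,0,.866]);O=np.array([577,102,110.])
for nm,D in(("top",dt),("side",ds)):
    for p in D:
        c,d=ray(nm,p); X=c+d*((O-c)@n/(d@n)); print(nm,X.round(1), "die",np.round([(X-O)@[.866,0,.5],(X-O)[1]],1))
T=lambda p:(np.array(p)-[222,140]+.375)*4
S=lambda p:(np.array(p)-[220,255]+.34)*3.077+[400,0]
for q in((0,0,67),(0,0,27),(33,26,0),(-33,26,0),(33,-26,0),(-32,115,0),(32,115,0),(0,81,0),(-32,115,-25),(65,55,0),(-65,55,0),(65,-55,0)):
    X=O+np.array([.866,0,.5])*q[0]+np.array([0,1,0])*q[1]+n*q[2]; print(q,T(proj("top",X)[0]).round(),S(proj("side",X)[0]).round())
E
```

```text
[[256.4, 171.1], [297.7, 170.0], [260.3, 217.8], [300.1, 216.4]] [[280.4, 304.6], [261.0, 273.7], [332.4, 312.7]]
[621.4 145.7 136.7] 0.5041113237446236
[621.6  59.7 138.3] 1.0036924489532182
[529.8 145.2  83.8] 0.8474122236249059
top [621.8 145.7 135.9] die [51.8 43.7]
top [622.4  59.7 136.2] die [ 52.5 -42.3]
top [530.2 145.2  83. ] die [-54.   43.2]
top [531.6  59.2  83.8] die [-52.4 -42.8]
side [620.6 144.2 135.2] die [50.4 42.2]
side [619.7  55.5 134.6] die [ 49.3 -46.5]
side [528.4 143.6  82. ] die [-56.1  41.6]
(0, 0, 67) [217. 266.] [688.  18.]
(0, 0, 27) [224. 236.] [655.  80.]
(33, 26, 0) [175. 159.] [603. 140.]
(-33, 26, 0) [184. 276.] [701. 156.]
(33, -26, 0) [275. 158.] [566.  84.]
(-32, 115, 0) [ 18. 277.] [777. 260.]
(32, 115, 0) [  6. 164.] [676. 248.]
(0, 81, 0) [ 76. 220.] [698. 212.]
(-32, 115, -25) [ 25. 259.] [754. 299.]
(65, 55, 0) [115. 102.] [573. 165.]
(-65, 55, 0) [134. 332.] [771. 195.]
(65, -55, 0) [328.  98.] [497.  45.]
```

Triangulating the face sockets puts the die origin at about (576, 102, 110) with yaw about 0.4°. The expected sizes check out. The oblong blank is at (442,-191). I'll move to the pin now, with the tool tilted so its z is -die z.

Request:
drive_tool(increments=[[[0.065,0.1335,0,0,0,-0.0756],[0.065,0.1335,0,0,0,-0.0756],[0.065,0.1335,0,0,0,-0.0756],[0.065,0.1335,0,0,0,-0.0756],[0.065,0.1335,0,0,0,-0.0756],[0.065,0.1335,0,0,0,-0.0756],[0.065,0.1335,0,0,-0.0667,0],[0.065,0.1335,0,0,-0.0667,0]]], hand=1)

```text
clock: 0.9
ee_pos: [356.9, -216.6, 255.9]
tcp_rot: [0.999, -0.0, 0.053, -0.0]
contact_force: [0.8, 0.1, -0.0]
gripper_width: 1.0
gripper_force: 0.0
```

Request:
drive_tool(increments=[[[0.065,0.1335,0,0,-0.0667,0],[0.065,0.1335,0,0,-0.0667,0],[0.065,0.1335,0,0,-0.0667,0],[0.065,0.1335,0,0,-0.0667,0],[0.065,0.1335,0,0,-0.0667,0],[0.065,0.1335,0,0,-0.0667,0],[0.065,0.1335,0,0,-0.0667,0],[0.065,0.1335,0,0,-0.0667,0],[0,0,0,0,0,0]]])

```text
clock: 1.8
ee_pos: [511.7, 106.8, 255.2]
tcp_rot: [0.966, 0.003, 0.259, -0.002]
contact_force: [-0.5, -0.6, 0.2]
gripper_width: 0.999
gripper_force: 0.0
```

Request:
drive_tool(increments=[[[0,0,-0.065,0,0,0],[0,0,-0.065,0,0,0],[0,0,0,0,0,0],[0,0,0,0,0,0]]])

```text
clock: 2.2
ee_pos: [511.9, 101.2, 216.9]
tcp_rot: [0.966, -0.001, 0.258, 0.0]
contact_force: [0.7, 0.9, 1.0]
gripper_width: 1.004
gripper_force: 0.0
```

```bash
python3 - <<'E'
from h import *
o=np.zeros((400,800,3),np.uint8)
t=arm.snapshot("top")[:,:,::-1]; s=arm.snapshot("side")[:,:,::-1]
cv2.imwrite("pics/t1.png",t);cv2.imwrite("pics/s1.png",s)
o[:,:400]=cv2.resize(t[140:240,222:322],(400,400),interpolation=2);o[:,400:]=cv2.resize(s[215:345,220:350],(400,400),interpolation=2)
cv2.imwrite("pics/c2.png",o); q=arm.sense();print(q["ee_pos"],q["tcp_rot"],q["joints"])
E
```

```text
[513.09405562 101.29519329 218.61952606] [ 9.65620963e-01 -6.37304575e-04  2.59953353e-01  5.78888773e-05] [ 0.04125892 -0.14177179  2.06976343 -0.03330133  0.68831084  1.63340829]
```

View pics/c2.png

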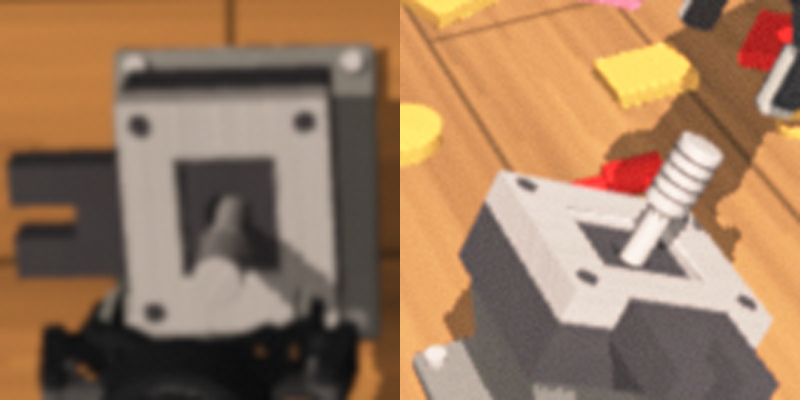

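The pin leans slightly towards the robot and the gripper is nearly in line with it (about 1 mm off in y). I'll advance along -die z and grip.

Request:
drive_tool(increments=[[[0.0275,0.001,-0.051,0,0,0],[0.0275,0.001,-0.051,0,0,0],[0.0275,0.001,-0.051,0,0,0],[0.0275,0.001,-0.051,0,0,0],[0,0,0,0,0,0]]])

```text
clock: 2.8
ee_pos: [545.3, 102.5, 155.2]
tcp_rot: [0.966, -0.001, 0.258, 0.0]
contact_force: [0.5, -0.4, 0.3]
gripper_width: 0.999
gripper_force: 0.0
```

Request:
drive_tool(increments=[[[0,0,0,0,0,0],[0,0,0,0,0,0],[0,0,0,0,0,0],[0,0,0,0,0,0],[0,0,0,0,0,0],[0,0,0,0,0,0],[0,0,0,0,0,0]]], hand=-1, squeeze=40)

```text
clock: 3.5
ee_pos: [545.7, 103.1, 157.0]
tcp_rot: [0.966, -0.0, 0.26, -0.0]
contact_force: [-4.0, 0.2, 6.0]
gripper_width: 0.293
gripper_force: 39.5
```

Request:
drive_tool(increments=[[[-0.0133,0,0.0231,0,0,0],[-0.0267,0,0.0462,0,0,0],[-0.0267,0,0.0462,0,0,0],[-0.0267,0,0.0462,0,0,0],[-0.0267,0,0.0462,0,0,0],[-0.0133,0,0.0231,0,0,0],[0,0,0,0,0,0],[0,0,0,0,0,0]]], squeeze=60)

```text
clock: 4.3
ee_pos: [504.7, 102.9, 224.6]
tcp_rot: [0.966, -0.0, 0.258, -0.0]
contact_force: [-0.5, 0.6, -2.2]
gripper_width: 0.29
gripper_force: 59.4
```

```bash
python3 - <<'E'
from h import *
o=np.zeros((400,800,3),np.uint8)
t=arm.snapshot("top")[:,:,::-1]; s=arm.snapshot("side")[:,:,::-1]
cv2.imwrite("pics/t2.png",t);cv2.imwrite("pics/s2.png",s)
o[:,:400]=cv2.resize(t[150:250,222:322],(400,400),interpolation=2);o[:,400:]=cv2.resize(s[215:345,240:370],(400,400),interpolation=2)
cv2.imwrite("pics/c3.png",o); q=arm.sense();print(q["ee_pos"],q["tcp_rot"])
E
```

```text
[504.69413264 102.92752307 224.11373438] [ 9.66200247e-01 -2.34691492e-04  2.57792607e-01  1.36374874e-05]
```

View pics/c3.png

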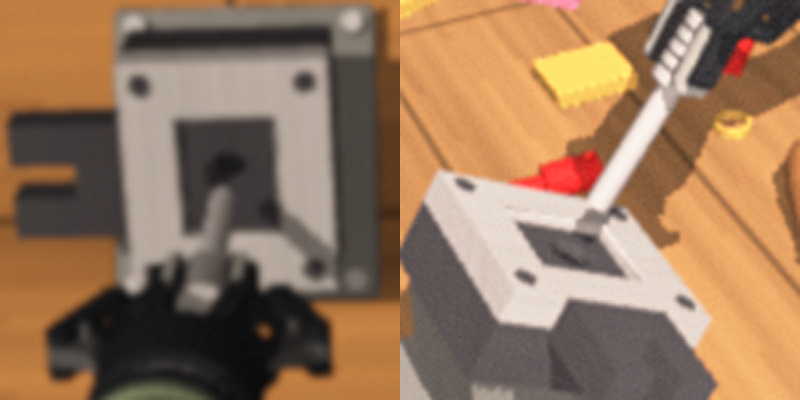

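The pin is gripped and fully drawn out. Its tip is at about top px (277,197) and side px (302,287), with the shoulder near top (272,221) and side (328,244).

```bash
cat >> h.py <<'E'
O=np.array([576,102.3,110.]); D=np.c_[[.866,0,.5],[0,1,0],[-.5,0,.866]]
die=lambda X:(np.asarray(X)-O)@D
E
python3 - <<'E'
from h import *
# axis of shank from each image: edges midpoints between light pixels on rows/cols
for nm,f,(y0,y1),(x0,x1) in(("top","t2",(199,216),(262,290)),("side","s2",(250,280),(295,330))):
    im=cv2.imread(f"pics/{f}.png"); h=cv2.cvtColor(im,cv2.COLOR_BGR2HSV)
    for y in range(y0,y1,3): print(nm,y,' '.join(f"{a}/{b}" for a,b in zip(h[y,x0:x1,1],h[y,x0:x1,2])))
T=lambda p:np.array(p)/4+[222,150]-.375
S=lambda p:(np.array(p)-[400,0])/3.077+[240,215]-.34
for a,b in(((222,190),(588,222)),((201,288),(672,90))):
    X,e=tri(T(a),S(b)); print(X.round(1),round(e,1),die(X).round(1))
print("tcp",die(arm.sense()["ee_pos"]).round(1))
E
```

```text
top 199 33/185 34/185 33/183 33/176 34/149 35/101 28/64 26/59 28/63 24/63 24/63 27/75 34/106 35/131 37/138 38/129 36/113 35/95 30/77 31/66 21/62 24/63 20/63 21/62 25/61 21/60 27/56 23/55
top 202 34/185 35/184 35/184 35/182 37/165 36/121 34/74 25/61 25/62 25/62 27/66 29/89 33/125 35/140 36/134 36/120 38/102 36/84 30/69 25/62 21/62 25/62 24/63 26/60 24/54 29/44 27/38 28/37
top 205 34/185 34/185 33/184 35/184 36/171 36/127 33/77 27/56 26/59 27/65 27/86 28/120 33/139 35/138 35/125 37/109 36/91 40/76 28/64 25/62 25/62 24/63 28/63 21/62 25/62 22/59 22/57 25/51
top 208 34/185 34/185 34/185 35/184 35/174 35/146 37/118 37/110 35/116 35/123 37/131 36/140 36/141 37/132 36/114 34/97 36/91 39/111 35/137 35/151 36/154 35/154 35/153 34/151 35/152 37/151 38/148 35/146
top 211 33/183 35/184 35/183 35/183 34/180 35/182 33/185 34/185 34/180 33/170 30/159 31/148 36/136 38/121 34/104 36/91 37/109 36/150 35/175 34/182 33/183 33/184 33/184 34/185 34/185 34/186 33/185 34/182
top 214 34/166 36/155 37/137 36/113 39/91 36/100 37/125 36/129 35/123 35/117 34/111 34/106 35/101 32/95 37/90 37/83 36/79 37/83 34/97 
[... 2249 characters left out ...]
47 146/145 138/142 146/138 144/135
side 274 200/254 199/255 205/254 208/245 215/216 208/200 218/195 188/193 110/194 45/220 20/237 17/247 15/250 14/250 16/249 20/244 27/235 37/207 61/158 112/134 140/133 148/134 138/135 142/135 140/131 139/132 150/131 141/137 141/137 134/141 141/143 144/145 146/143 148/143 137/145
side 277 200/219 205/209 196/187 198/161 181/155 166/149 87/165 43/210 21/236 18/246 15/249 15/249 15/248 20/246 24/236 38/212 62/168 116/147 145/142 149/140 139/141 139/136 140/135 141/136 144/135 137/132 145/132 138/131 140/133 143/134 139/136 145/137 145/146 153/177 147/224
[568.2 104.2 123.4] 0.2 [-0.   1.9 15.5]
[513.1 105.1 193.7] 9.1 [-12.6   2.8 103.9]
tcp [ -4.7   0.6 134.5]
```

```bash
python3 - <<'E'
from h import *
def plane(n,a,b):
    c,d=ray(n,a);_,e=ray(n,b); k=np.cross(d,e); return c,k/np.linalg.norm(k)
c1,k1=plane("top",(276.8,199),(275.5,205)); c2,k2=plane("side",(322.5,250),(306.2,277))
d=np.cross(k1,k2); d/=np.linalg.norm(d); d*=np.sign(d[2])
p=np.linalg.lstsq(np.array([k1,k2,d]),np.array([k1@c1,k2@c2,d@O]),rcond=None)[0]
dd=d@D; print("dir die",dd.round(3)); 
for z in(27,50,107): 
    q=die(p); q=q+dd*(z-q[2])/dd[2]; print(z,q.round(1), "top px",proj("top",O+D@q),"side",proj("side",O+D@q))
E
```

```text
dir die [-0.058  0.004  0.998]
27 [-0.2  1.6 27. ] top px [[276.73780872 199.28706111]] side [[303.74729552 281.0628183 ]]
50 [-1.5  1.7 50. ] top px [[275.7041583 204.057747 ]] side [[310.53506033 269.81928484]]
107 [ -4.8   1.9 107. ] top px [[272.9934342  216.56875933]] side [[327.78338144 241.24845468]]
```

Request:
drive_tool(increments=[[[0.0092,0,0.0053,0,0.0366,0],[0.0092,0,0.0053,0,0.0366,0],[0,0.0786,0,0,0,0],[0,0.0786,0,0,0,0],[0,0.0786,0,0,0,0],[0,0.0786,0,0,0,0],[0,0,0,0,0,0],[0,0,0,0,0,0],[0,0,0,0,0,0]]])

```text
clock: 5.3
ee_pos: [510.5, 196.7, 227.7]
tcp_rot: [0.973, -0.0, 0.23, 0.0]
contact_force: [-0.4, 0.2, -2.8]
gripper_width: 0.292
gripper_force: 59.8
```

```bash
python3 - <<'E'
from h import *
o=np.zeros((400,800,3),np.uint8)
t=arm.snapshot("top")[:,:,::-1]; s=arm.snapshot("side")[:,:,::-1]
cv2.imwrite("pics/t3.png",t);cv2.imwrite("pics/s3.png",s)
o[:,:400]=cv2.resize(t[160:240,205:285],(400,400),interpolation=2);o[:,400:]=cv2.resize(s[240:370,250:380],(400,400),interpolation=2)
cv2.imwrite("pics/c4.png",o); q=arm.sense();print(q["ee_pos"],q["tcp_rot"],die(q["ee_pos"]))
E
```

```text
[510.74187777 196.46731178 228.18002042] [ 9.73012323e-01 -7.95727493e-04  2.30751675e-01  2.24783534e-04] [  2.57647636  94.16731178 134.9729588 ]
```

View pics/c4.png

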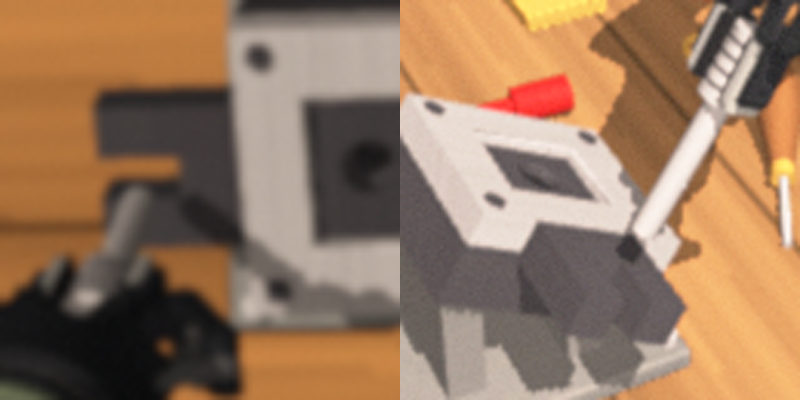

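```bash
python3 - <<'E'
from h import *
h=cv2.cvtColor(cv2.imread("pics/t3.png"),cv2.COLOR_BGR2HSV)
for y in(198,200,202,204,206,208,210,212): print(y,' '.join(f"{a}/{b}" for a,b in zip(h[y,220:243,1],h[y,220:243,2])))
h=cv2.cvtColor(cv2.imread("pics/s3.png"),cv2.COLOR_BGR2HSV)
for y in range(280,326,4):
    x=np.where((h[y,315:365,1]<60)&(h[y,315:365,2]>150))[0]+315; print(y,x.min() if len(x) else 0,x.max() if len(x) else 0,len(x))
E
```

```text
198 170/175 170/175 170/175 170/174 168/167 159/138 130/92 64/56 26/50 30/69 34/97 36/113 34/111 33/99 32/80 29/62 21/49 23/45 23/45 22/47 25/51 26/58 26/59
200 171/170 170/171 170/171 173/170 165/158 141/123 85/81 34/68 33/84 34/112 36/128 35/125 36/113 37/97 34/83 33/70 28/64 28/63 25/62 26/60 23/55 21/48 19/41
202 170/165 172/165 171/166 172/165 165/156 140/126 86/92 39/86 36/112 36/129 36/128 35/115 36/100 33/84 35/73 30/67 27/66 24/65 24/65 27/65 22/59 26/49 25/41
204 171/131 169/131 173/130 171/130 162/124 137/106 73/91 37/104 37/125 36/128 36/119 35/102 35/87 34/75 30/67 27/66 27/66 23/66 23/66 27/66 24/64 26/60 24/53
206 170/129 169/130 172/129 173/130 166/129 135/123 73/119 40/126 37/130 36/119 37/104 34/89 33/77 33/70 27/66 27/66 23/67 20/65 20/64 27/66 24/65 24/65 20/63
208 169/152 169/151 171/151 169/151 157/149 119/146 66/142 40/134 36/122 34/106 36/91 39/79 45/74 55/74 60/77 65/78 63/77 60/77 57/76 62/78 69/81 75/82 76/84
210 169/148 160/151 143/148 123/141 104/130 75/126 52/123 39/117 36/106 36/93 35/81 47/76 81/91 108/113 123/122 141/127 156/134 158/139 161/139 161/139 162/140 159/141 163/141
212 146/117 110/127 71/122 48/112 35/102 35/96 34/89 37/82 33/77 32/71 33/69 39/79 41/99 46/106 63/97 113/99 158/118 169/136 171/148 171/154 172/156 171/155 169/155
280 344 353 10
284 342 351 10
288 315 349 13
292 315 347 17
296 315 344 17
300 315 342 20
304 315 340 22
308 315 337 23
312 315 335 21
316 327 338 12
320 329 339 11
324 332 337 6
```

```bash
cat >> h.py <<'E'
def axis(ta,tb,sa,sb):
    def plane(n,a,b):
        c,d=ray(n,a);_,e=ray(n,b); k=np.cross(d,e); return c,k/np.linalg.norm(k)
    c1,k1=plane("top",ta,tb); c2,k2=plane("side",sa,sb)
    d=np.cross(k1,k2); d/=np.linalg.norm(d); d*=np.sign(d[2])
    p=np.linalg.solve(np.array([k1,k2,d]),np.array([k1@c1,k2@c2,d@O]))
    dd=d@D; q=die(p); return dd,lambda z:q+dd*(z-q[2])/dd[2]
E
python3 - <<'E'
from h import *
dd,f=axis((232.3,198),(228.8,206),(348.5,280),(330.5,312))
print(dd.round(3))
for z in(0,27,50,107): print(z,f(z).round(1),proj("top",O+D@f(z)).round(1),proj("side",O+D@f(z)).round(1))
# notch: closed-end & side edges in top image -> die plane z=0
n=D[:,2]
for p in((180,157),(180,180),(97,157),(107,185),(95,95),(110,247)):
    c,d=ray("top",np.array(p)/5+[205,160]-.4); print(p,die(c+d*((O-c)@n/(d@n))).round(1))
E
```

```text
[0.007 0.001 1.   ]
0 [ 0.6 95.5  0. ] [[233.6 195. ]] [[320.8 329.2]]
27 [ 0.8 95.6 27. ] [[231.6 199.6]] [[328.7 315.2]]
50 [ 1.  95.6 50. ] [[229.8 203.7]] [[335.5 303.1]]
107 [  1.4  95.6 107. ] [[225.1 214.5]] [[353.  272.1]]
(180, 157) [ 9.3 80.  -0. ]
(180, 180) [-1.1 80.9  0. ]
(97, 157) [ 10.  115.1   0. ]
(107, 185) [ -2.8 112.1   0. ]
(95, 95) [ 37.6 113.3   0. ]
(110, 247) [-31.2 113.5  -0. ]
```

The pin axis is parallel to die z at die x 0.8, y 95.6. The notch upper edge measured +9.6 (expected +9), so the pin is centred in the notch. Lowering.

Request:
drive_tool(increments=[[[0.0264,0,-0.0457,0,0,0],[0.0264,0,-0.0457,0,0,0],[0.0264,0,-0.0457,0,0,0],[0.0264,0,-0.0457,0,0,0],[0.0264,0,-0.0457,0,0,0],[0.0264,0,-0.0457,0,0,0],[0,0,0,0,0,0],[0,0,0,0,0,0]]])

```text
clock: 6.2
ee_pos: [558.3, 196.6, 146.3]
tcp_rot: [0.973, -0.001, 0.231, 0.0]
contact_force: [-0.6, -0.1, -2.8]
gripper_width: 0.285
gripper_force: 60.3
```

Free so far, with only the pin's weight on the wrist. Small steps until the shoulder touches.

Request:
drive_tool(increments=[[[0.005,0,-0.0087,0,0,0],[0.005,0,-0.0087,0,0,0],[0.005,0,-0.0087,0,0,0],[0,0,0,0,0,0]]])

```text
clock: 6.6
ee_pos: [562.7, 197.3, 138.3]
tcp_rot: [0.973, -0.0, 0.231, 0.0]
contact_force: [-0.3, -0.7, -3.4]
gripper_width: 0.292
gripper_force: 60.3
```

Request:
drive_tool(increments=[[[0.0033,0,-0.0058,0,0,0],[0,0,0,0,0,0]]])

```text
clock: 6.8
ee_pos: [563.9, 197.5, 137.0]
tcp_rot: [0.973, -0.0, 0.231, -0.0]
contact_force: [-1.7, 0.0, -0.4]
gripper_width: 0.287
gripper_force: 60.8
```

Request:
drive_tool(increments=[[[0.0017,0,-0.0029,0,0,0],[0,0,0,0,0,0]]])

```text
clock: 7.0
ee_pos: [564.1, 197.5, 136.8]
tcp_rot: [0.973, -0.0, 0.231, 0.0]
contact_force: [-6.6, -1.5, 7.7]
gripper_width: 0.287
gripper_force: 61.7
```

Contact. Releasing.

Request:
drive_tool(increments=[[[0,0,0,0,0,0],[0,0,0,0,0,0],[0,0,0,0,0,0],[0,0,0,0,0,0],[0,0,0,0,0,0],[0,0,0,0,0,0]]], hand=1)

```text
clock: 7.6
ee_pos: [564.4, 197.3, 135.8]
tcp_rot: [0.973, -0.0, 0.231, -0.0]
contact_force: [0.8, -0.1, -0.0]
gripper_width: 1.001
gripper_force: 0.0
```

Request:
drive_tool(increments=[[[-0.0133,0,0.0231,0,0,0],[-0.0267,0,0.0462,0,0,0],[-0.0267,0,0.0462,0,0,0],[-0.0267,0,0.0462,0,0,0],[-0.0267,0,0.0462,0,0,0],[-0.0267,0,0.0462,0,0,0],[-0.0267,0,0.0462,0,0,0],[0,0,0,0,0,0]]])

```text
clock: 8.4
ee_pos: [512.9, 197.9, 228.9]
tcp_rot: [0.972, -0.0, 0.234, -0.001]
contact_force: [0.3, 0.0, 0.6]
gripper_width: 1.003
gripper_force: 0.0
```

```bash
python3 - <<'E'
from h import *
o=np.zeros((400,800,3),np.uint8)
t=arm.snapshot("top")[:,:,::-1]; s=arm.snapshot("side")[:,:,::-1]
cv2.imwrite("pics/t4.png",t);cv2.imwrite("pics/s4.png",s)
o[:,:400]=cv2.resize(t[160:240,205:285],(400,400),interpolation=2);o[:,400:]=cv2.resize(s[250:380,250:380],(400,400),interpolation=2)
cv2.imwrite("pics/c5.png",o); q=arm.sense();print(q["ee_pos"],q["contact_force"])
for k in(0,40): print(k,proj("top",O+D@[0,95,k]),proj("side",O+D@[0,95,k]))
E
```

```text
[512.31019629 197.41071888 226.44757254] [-0.26881999  0.01504181 -0.1491046 ]
0 [[233.90522713 195.23689571]] [[321.01626953 329.00937152]]
40 [[230.91127404 202.30389638]] [[332.83017681 308.22770031]]
```

View pics/c5.png

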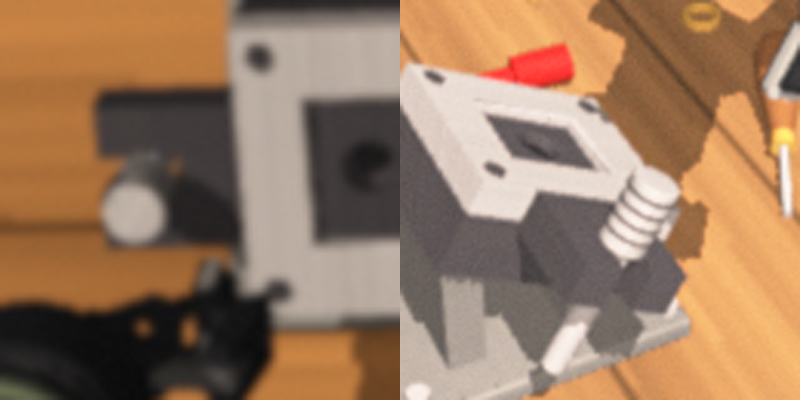

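The pin is hanging in the notch: its grip end is at side px (333,309), where (333,308) was predicted. Next, over to the oblong blank with the tool vertical.

Request:
drive_tool(increments=[[[-0.0235,-0.1296,0,0,0.0593,0],[-0.0235,-0.1296,0,0,0.0593,0],[-0.0235,-0.1296,0,0,0.0593,0],[-0.0235,-0.1296,0,0,0.0593,0],[-0.0235,-0.1296,0,0,0.0593,0],[-0.0235,-0.1296,-0.084,0,0.0593,0],[-0.0235,-0.1296,-0.084,0,0.0593,0],[-0.0235,-0.1296,-0.084,0,0.0593,0],[-0.0235,-0.1296,-0.084,0,0.0593,0],[-0.0235,-0.1296,-0.084,0,0.0593,0]]])

```text
clock: 9.5
ee_pos: [440.8, -193.1, 98.0]
tcp_rot: [1.0, -0.001, -0.001, -0.0]
contact_force: [1.7, 0.7, -0.0]
gripper_width: 1.002
gripper_force: 0.0
```

Request:
drive_tool(increments=[[[0,0,0,0,0,0],[0,0,0,0,0,0],[0,0,0,0,0,0]]], hand=0.5)

```text
clock: 9.8
ee_pos: [441.8, -190.8, 99.9]
tcp_rot: [1.0, -0.0, 0.0, -0.0]
contact_force: [-0.4, 0.7, 0.8]
gripper_width: 0.751
gripper_force: 0.0
```

```bash
python3 - <<'E'
from h import *
s=arm.snapshot("side")[:,:,::-1].copy(); cv2.imwrite("pics/s5.png",s)
c=cv2.imread("pics/s0.png") if False else cv2.imread("pics/side0.png")
hsv=cv2.cvtColor(c,cv2.COLOR_BGR2HSV); m=cv2.inRange(hsv,(20,90,235),(32,200,255)); m[:225]=0;m[252:]=0;m[:,:275]=0;m[:,325:]=0
k=max(cv2.findContours(m,0,1)[0],key=cv2.contourArea)[:,0]
r=cv2.minAreaRect(cast("side",k,14)[:,:2].astype(np.float32)); print(r)
cv2.imwrite("pics/c6.png",cv2.resize(s[160:260,260:380],None,fx=5,fy=5,interpolation=2)); q=arm.sense();print(q["ee_pos"],q["tcp_rot"],q["gripper_width"])
E
```

```text
((443.1530456542969, -182.01809692382812), (65.21283721923828, 65.47952270507812), 0.09120838344097137)
[ 442.10671834 -190.70220807  100.47188354] [9.99999590e-01 3.06688063e-04 8.44282243e-04 1.11512133e-04] 0.7538051790283209
```

View pics/c6.png

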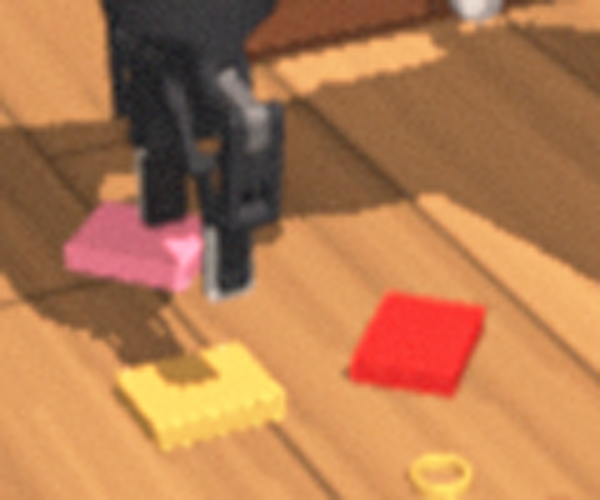

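```bash
python3 - <<'E'
from h import *
C=lambda p:np.array(p)/5+[260,160]-.4
P=cast("side",[C(p) for p in((117,378),(237,345),(285,395),(163,432))],14); print(P.round(1),P.mean(0).round(1))
print(proj("side",[442,-191.5,14]),C((200,388)))
c,d=ray("side",C((230,297))); 
for z in(70,75,80,85): print(z,(c+d*((z-c[2])/d[2])).round(1))
E
```

```text
[[ 473.7 -210.8   14. ]
 [ 412.2 -212.3   14. ]
 [ 410.4 -164.2   14. ]
 [ 472.2 -161.1   14. ]] [ 442.1 -187.1   14. ]
[[299.01093734 236.0249415 ]] [299.6 237.2]
70 [ 434.6 -169.2   70. ]
75 [ 438.  -161.7   75. ]
80 [ 441.3 -154.2   80. ]
85 [ 444.7 -146.8   85. ]
```

Request:
drive_tool(increments=[[[0,0.001,-0.0466,0,0,0],[0,0.001,-0.0466,0,0,0],[0,0.001,-0.0466,0,0,0],[0,0,-0.0466,0,0,0],[0,0,-0.0466,0,0,0],[0,0,0,0,0,0],[0,0,0,0,0,0]]])

```text
clock: 10.55
ee_pos: [442.3, -190.0, 31.0]
tcp_rot: [1.0, 0.001, 0.001, 0.0]
contact_force: [-0.1, 0.1, 0.0]
gripper_width: 0.752
gripper_force: 0.0
```

Request:
drive_tool(increments=[[[0,0,0,0,0,0],[0,0,0,0,0,0],[0,0,0,0,0,0],[0,0,0,0,0,0],[0,0,0,0,0,0]]], hand=-1, squeeze=60)

```text
clock: 11.05
ee_pos: [442.9, -191.0, 32.0]
tcp_rot: [1.0, 0.0, 0.001, 0.001]
contact_force: [-1.6, 1.8, 6.7]
gripper_width: 0.558
gripper_force: 60.9
```

Request:
drive_tool(increments=[[[0,0,0.02,0,0,0],[0,0,0.04,0,0,0],[0,0,0.04,0,0,0],[0,0,0,0,0,0],[0,0,0,0,0,0]]])

```text
clock: 11.55
ee_pos: [442.2, -190.9, 60.8]
tcp_rot: [1.0, -0.0, 0.001, 0.0]
contact_force: [0.2, 0.3, -3.8]
gripper_width: 0.552
gripper_force: 62.6
```

```bash
python3 - <<'E'
from h import *
s=arm.snapshot("side")[:,:,::-1].copy(); cv2.imwrite("pics/s6.png",s)
cv2.imwrite("pics/c7.png",cv2.resize(s[180:260,260:360],None,fx=8,fy=7,interpolation=2)); q=arm.sense();print(q["ee_pos"],q["tcp_rot"],q["gripper_width"],q["gripper_force"],q["contact_force"])
E
```

```text
[ 441.66841385 -190.5559332    60.19245174] [ 9.99999897e-01 -2.55789063e-04  3.72760530e-04  4.72557517e-05] 0.5604974193242214 62.551807165145874 [ 0.26206598  0.95887512 -3.82475173]
```

View pics/c7.png

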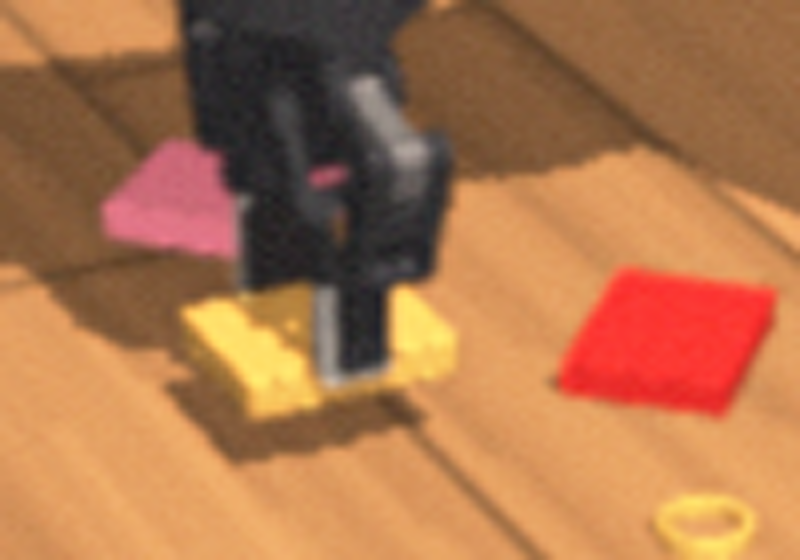

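The blank is held level with the fingertips about 5-6 mm above its underside, which leaves room to seat on the raised plate. Now to above the cavity, tilting to die axes.

Request:
drive_tool(increments=[[[0.0197,0.0975,0.06,0,-0.0667,0],[0.0197,0.0975,0.06,0,-0.0667,0],[0.0197,0.0975,0.06,0,-0.0667,0],[0.0197,0.0975,0.06,0,-0.0667,0],[0.0197,0.0975,0.06,0,-0.0667,0],[0.0197,0.0975,0.06,0,-0.0667,0],[0.0197,0.0975,0.06,0,-0.0667,0],[0.0197,0.0975,0.06,0,-0.0667,0],[0.0197,0.0975,0.06,0,-0.0667,0],[0.0197,0.0975,0.06,0,-0.0667,0]]], squeeze=60)

```text
clock: 12.6
ee_pos: [499.4, 103.0, 239.2]
tcp_rot: [0.966, -0.0, 0.258, -0.0]
contact_force: [0.4, 0.1, -3.9]
gripper_width: 0.555
gripper_force: 63.9
```

Request:
drive_tool(increments=[[[0.029,0,-0.0502,0,0,0],[0.029,0,-0.0502,0,0,0],[0.029,0,-0.0502,0,0,0],[0.029,0,-0.0502,0,0,0],[0.029,0,-0.0502,0,0,0],[0,0,0,0,0,0],[0,0,0,0,0,0],[0,0,0,0,0,0]]])

```text
clock: 13.4
ee_pos: [544.1, 101.9, 165.0]
tcp_rot: [0.966, -0.0, 0.259, -0.0]
contact_force: [0.3, -0.6, -2.9]
gripper_width: 0.554
gripper_force: 64.0
```

```bash
python3 - <<'E'
from h import *
o=np.zeros((480,800,3),np.uint8)
t=arm.snapshot("top")[:,:,::-1]; s=arm.snapshot("side")[:,:,::-1]
cv2.imwrite("pics/t7.png",t);cv2.imwrite("pics/s7.png",s)
o[:,:400]=cv2.resize(t[150:222,240:300],(400,480),interpolation=2);o[:,400:]=cv2.resize(s[245:341,250:330],(400,480),interpolation=2)
cv2.imwrite("pics/c8.png",o); q=arm.sense();print(q["ee_pos"],q["tcp_rot"],die(q["ee_pos"]),q["contact_force"])
E
```

```text
[544.51019276 101.96634626 165.67473018] [ 9.65643984e-01 -2.06120485e-04  2.59868515e-01 -9.59018751e-05] [ 0.56719202 -0.33365374 63.95921996] [ 0.43685391  0.14040294 -3.14423273]
```

View pics/c8.png

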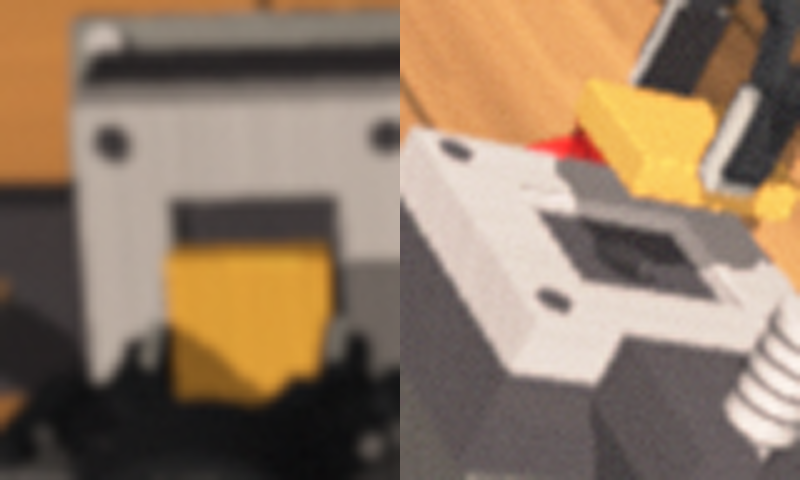

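```bash
python3 - <<'E'
from h import *
n=D[:,2]
def onto(nm,p,z):
    c,d=ray(nm,p); return die(c+d*((O+n*z-c)@n/(d@n)))
h=cv2.cvtColor(cv2.imread("pics/t7.png"),cv2.COLOR_BGR2HSV).astype(int)
S=h[:,:,1]
def cross(v,x0,lvl=100):
    i=np.where((v[:-1]<lvl)!=(v[1:]<lvl))[0]; return [round(x0+k+(lvl-v[k])/(v[k+1]-v[k]),2) for k in i]
for y in(190,193,196,199,202): print("row",y,cross(S[y,255:300],255))
for x in(267,271,275,279,283,287): print("col",x,cross(S[175:205,x],175), h[184:194,x,2])
for z in(33,47):
    for p in((265.1,187),(289.5,186.5)): print(z,p,onto("top",p,z).round(1))
# cavity edges: far edge
V=h[:,:,2]
for x in(270,276,282): print("cavfar",x,cross(V[172:186,x],172,115),[onto("top",(x,k),0).round(1).tolist() for k in cross(V[172:186,x],172,115)])
for y in(181,183): print("cavLR",y,[(k,onto("top",(k,y),0).round(1).tolist()) for k in cross(V[y,258:300],258,115)])
E
```

```text
row 190 [np.float64(263.94), np.float64(290.09)]
row 193 [np.float64(264.19), np.float64(290.27)]
row 196 [np.float64(264.45), np.float64(290.21)]
row 199 [np.float64(264.53), np.float64(288.92)]
row 202 [np.float64(264.49), np.float64(288.46)]
col 267 [np.float64(185.55)] [ 53  64  95 137 178 207 218 221 221 222]
col 271 [np.float64(185.63)] [ 63  73 101 142 181 208 218 219 220 221]
col 275 [np.float64(185.51)] [ 64  74 110 154 191 218 224 223 222 222]
col 279 [np.float64(185.47)] [ 62  74 109 152 190 216 222 220 220 221]
col 283 [np.float64(185.36)] [ 67  79 113 152 190 217 223 223 222 221]
col 287 [np.float64(185.26)] [ 67  82 112 143 176 207 218 219 220 221]
33 (265.1, 187) [29.6 23.2 33. ]
33 (289.5, 186.5) [ 29.7 -26.9  33. ]
47 (265.1, 187) [34.8 21.3 47. ]
47 (289.5, 186.5) [ 34.9 -28.2  47. ]
cavfar 270 [np.float64(179.71)] [[33.3, 16.2, -0.0]]
cavfar 276 [np.float64(179.37)] [[33.8, 3.6, 0.0]]
cavfar 282 [np.float64(179.24)] [[33.9, -9.0, 0.0]]
cavLR 181 [(np.float64(265.2), [30.7, 26.5, -0.0]), (np.float64(289.95), [29.7, -25.4, 0.0])]
cavLR 183 [(np.float64(265.27), [26.2, 26.6, 0.0]), (np.float64(290.0), [25.2, -25.3, 0.0])]
```

```bash
python3 - <<'E'
from h import *
n=D[:,0]
def ontox(nm,p,x):
    c,d=ray(nm,p); return die(c+d*((O+n*x-c)@n/(d@n)))
S=lambda p:(np.array(p)-[400,0])/5+[250,245]-.4
for p in((592,82),(580,108),(655,135),(633,197)): print(p,ontox("side",S(p),32.5).round(1))
print("cavity far-near corners side (mouth)")
n2=D[:,2]
for p in((540,210),(583,281),(722,300)):
    c,d=ray("side",S(p)); print(p,die(c+d*((O-c)@n2/(d@n2))).round(1))
print("tri ++top",die(tri((263.9,188),S((655,135)))[0]),tri((263.9,188),S((655,135)))[1])
print("tri ++bot",die(tri((264.3,185.7),S((633,197)))[0]))
print("tri cav ++",die(tri((265.1,179.8),S((583,281)))[0]), "cav+-",die(tri((290,179.3),S((540,210)))[0]))
s=cv2.imread("pics/s7.png"); cv2.imwrite("pics/c9.png",cv2.resize(s[255:310,270:330],(600,550),interpolation=2))
E
```

```text
(592, 82) [ 32.5 -19.   46.9]
(580, 108) [ 32.5 -18.3  37. ]
(655, 135) [32.5 23.8 54. ]
(633, 197) [32.5 28.8 33.5]
cavity far-near corners side (mouth)
(540, 210) [ 32.1 -12.3  -0. ]
(583, 281) [34.1 28.5 -0. ]
(722, 300) [-24.   25.8   0. ]
tri ++top [33.9124856  23.62525679 53.74362011] 2.7070007368910076
tri ++bot [30.91642994 25.31148113 31.48611164]
tri cav ++ [32.83543489 26.68400655 -1.05900203] cav+- [ 27.80055196 -23.52510749  -6.55662026]
```

View pics/c9.png

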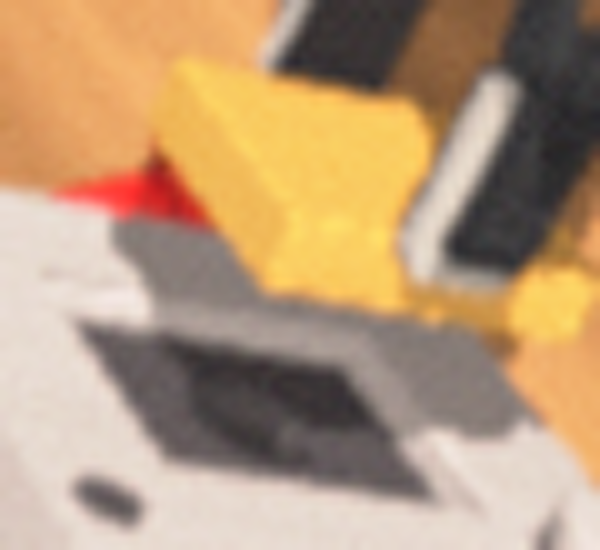

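I've used my ten pictures (one over), so from here I go by numbers only. Casting the corners seen in that last crop, blank against cavity mouth:

```bash
python3 - <<'E'
from h import *
def on(nm,p,ax,v):
    n=D[:,ax];c,d=ray(nm,p); return die(c+d*((O+n*v-c)@n/(d@n))).round(1)
S=lambda p:np.array(p)/10+[270,255]-.45
print("blank on x=32.5")
for k,p in(("++t",(285,215)),("++b",(268,290)),("+-t",(185,60)),("+-b",(153,128))): print(k,on("side",S(p),0,32.5))
print("blank bottom plane z=33"); print(on("side",S((268,290)),2,33),on("side",S((153,128)),2,33))
for k,p in(("c++",(165,458)),("c+-",(80,325)),("c-+",(435,497))): print(k,on("side",S(p),2,0))
E
```

```text
blank on x=32.5
++t [32.5 23.4 45.2]
++b [32.5 28.6 34.2]
+-t [ 32.5 -19.5  47.5]
+-b [ 32.5 -18.7  34.5]
blank bottom plane z=33
[30.7 26.3 33. ] [ 30.3 -21.7  33. ]
c++ [33.8 27.1  0. ]
c+- [ 33.  -10.8  -0. ]
c-+ [-22.3  25.2  -0. ]
```

Request:
drive_tool(increments=[[[0.015,0.002,-0.026,0,0,0],[0.015,0.002,-0.026,0,0,0],[0.015,0.002,-0.026,0,0,0],[0,0,0,0,0,0],[0,0,0,0,0,0],[0,0,0,0,0,0]]])

```text
clock: 14.1
ee_pos: [557.9, 103.7, 141.3]
tcp_rot: [0.966, -0.0, 0.259, -0.0]
contact_force: [-0.2, 0.7, -3.0]
gripper_width: 0.551
gripper_force: 64.0
```

```bash
cat > m.py <<'E'
from h import *
import sys
t=arm.snapshot("top")[:,:,::-1].copy(); cv2.imwrite(f"pics/t{sys.argv[1]}.png",t); s=arm.snapshot("side")[:,:,::-1].copy(); cv2.imwrite(f"pics/s{sys.argv[1]}.png",s)
def on(nm,p,ax,v):
    n=D[:,ax];c,d=ray(nm,p); return die(c+d*((O+n*v-c)@n/(d@n)))
h=cv2.cvtColor(t,cv2.COLOR_BGR2HSV).astype(int); S=h[:,:,1]; V=h[:,:,2]
def cross(v,x0,lvl):
    i=np.where((v[:-1]<lvl)!=(v[1:]<lvl))[0]; return [float(round(x0+k+(lvl-v[k])/(v[k+1]-v[k]),2)) for k in i]
q=arm.sense(); zb=die(q["ee_pos"])[2]-31; print("tcp die",die(q["ee_pos"]).round(1),"bottom z",round(zb,1),q["contact_force"].round(1))
for y in range(184,200,3):
    e=cross(S[y,255:300],255,100); print("row",y,e,on("top",(e[0],y),2,zb+14)[1].round(1) if e else "",on("top",(e[-1],y),2,zb)[1].round(1) if e else "")
for x in(268,273,278,283,287):
    e=cross(S[170:200,x],170,100); print("col",x,e,[on("top",(x,k),2,zb).round(1).tolist() for k in e[:1]],V[172:190,x])
E
python3 m.py 8
```

```text
tcp die [ 0.3  1.5 36.4] bottom z 5.4 [ 0.1  0.1 -4. ]
row 184 [264.78, 289.99] 25.2 -25.6
row 187 [264.67, 290.15] 25.9 -25.6
row 190 [264.83, 290.27] 26.0 -25.6
row 193 [264.93, 289.41] 26.2 -23.4
row 196 [265.2, 288.67] 26.1 -21.5
row 199 [264.93, 288.69] 27.1 -21.2
col 268 [181.03] [[32.4, 19.9, 5.4]] [183 183 183 183 182 181 171 141  98  91 123 161 192 212 220 219 220 220]
col 273 [181.0] [[32.3, 9.5, 5.4]] [186 186 186 186 186 185 175 143  98  92 126 164 195 213 219 219 219 219]
col 278 [180.76] [[32.6, -1.0, 5.4]] [185 186 186 186 185 182 166 127  89  96 136 177 207 219 221 220 220 221]
col 283 [180.73] [[32.5, -11.4, 5.4]] [189 188 188 189 188 184 166 125  87  98 139 181 209 221 222 222 222 222]
col 287 [180.66] [[32.5, -19.8, 5.4]] [186 187 186 187 187 182 161 117  85 102 145 185 213 221 221 220 220 220]
```

Blank and cavity now agree: x gap 1.1 mm, y offset 0.4 mm, yaw 0.5°. I'll correct those and lower gently.

Request:
drive_tool(increments=[[[0,0.0013,0,-0.0056,0,0.0096],[0.0033,0,-0.0058,0,0,0],[0.0033,0,-0.0058,0,0,0],[0.0033,0,-0.0058,0,0,0],[0,0,0,0,0,0]]])

```text
clock: 14.7
ee_pos: [561.2, 104.1, 136.6]
tcp_rot: [0.966, 0.004, 0.26, 0.001]
contact_force: [-1.6, -1.1, 0.3]
gripper_width: 0.555
gripper_force: 64.5
```

Request:
drive_tool(increments=[[[0.0033,0,-0.0058,0,0,0],[0,0,0,0,0,0]]])

```text
clock: 14.9
ee_pos: [562.4, 104.1, 135.4]
tcp_rot: [0.966, 0.004, 0.26, 0.001]
contact_force: [-5.8, -2.2, 5.5]
gripper_width: 0.556
gripper_force: 64.9
```

```bash
python3 m.py 9
```

```text
tcp die [ 0.9  1.8 28.9] bottom z -2.1 [-5.1 -1.2  5.1]
row 184 [264.72, 289.95] 26.3 -24.9
row 187 [264.96, 290.19] 26.3 -25.0
row 190 [265.2, 289.9] 26.2 -24.1
row 193 [265.37, 288.93] 26.3 -21.7
row 196 [265.28, 288.52] 27.0 -20.5
row 199 [265.21, 288.32] 27.6 -19.7
col 268 [180.03] [[31.9, 20.7, -2.1]] [183 183 183 183 183 181 171 145 125 148 188 217 225 225 225 225 226 226]
col 273 [180.0] [[31.8, 10.2, -2.1]] [186 186 186 186 185 185 174 147 127 154 193 217 223 224 223 224 223 224]
col 278 [179.64] [[32.4, -0.3, -2.1]] [185 186 185 186 186 183 166 135 130 170 208 222 226 225 226 226 225 225]
col 283 [179.54] [[32.4, -10.8, -2.1]] [188 188 189 189 188 185 165 135 135 179 215 226 226 226 227 227 227 227]
col 287 [179.46] [[32.4, -19.2, -2.1]] [187 188 187 187 187 182 160 130 135 182 216 225 225 225 224 224 223 222]
```

Request:
drive_tool(increments=[[[0.0017,0,0.001,0,0,0],[0,0,0,0,0,0],[0,0,0,0,0,0]]])

```text
clock: 15.3
ee_pos: [562.4, 104.1, 135.5]
tcp_rot: [0.966, 0.004, 0.259, 0.001]
contact_force: [-6.9, -2.3, 5.6]
gripper_width: 0.556
gripper_force: 65.1
```

Request:
drive_tool(increments=[[[0,-0.0015,0,0,0,0],[0,0,0,0,0,0],[0,0,0,0,0,0]]])

```text
clock: 15.6
ee_pos: [562.4, 104.0, 135.5]
tcp_rot: [0.966, 0.004, 0.259, 0.001]
contact_force: [-7.1, 0.8, 6.7]
gripper_width: 0.552
gripper_force: 65.1
```

Request:
drive_tool(increments=[[[0.0033,0,-0.0058,0,0,0],[0,0,0,0,0,0],[0,0,0,0,0,0]]])

```text
clock: 15.9
ee_pos: [563.1, 104.0, 134.8]
tcp_rot: [0.966, 0.004, 0.259, 0.001]
contact_force: [-15.2, 0.0, 16.4]
gripper_width: 0.554
gripper_force: 66.5
```

Request:
drive_tool(increments=[[[-0.0055,0,0.0095,0,0,0],[0,0,0,0,0,0],[0,0.008,0,0,0,0],[0,0,0,0,0,0],[0,0,0,0,0,0]]])

```text
clock: 16.4
ee_pos: [561.6, 104.3, 136.3]
tcp_rot: [0.966, 0.004, 0.259, 0.002]
contact_force: [-9.0, -8.8, 8.2]
gripper_width: 0.552
gripper_force: 65.6
```

Request:
drive_tool(increments=[[[0,-0.008,0,0,0,0],[0,-0.008,0,0,0,0],[0,0,0,0,0,0],[0,0,0,0,0,0]]])

```text
clock: 16.8
ee_pos: [561.9, 102.1, 136.2]
tcp_rot: [0.966, 0.004, 0.26, 0.0]
contact_force: [-5.4, 3.5, 3.3]
gripper_width: 0.557
gripper_force: 64.9
```

Request:
drive_tool(increments=[[[0,0.0055,0,0,0,0],[0.007,0,0.004,0,0,0],[0,0,0,0,0,0],[0,0,0,0,0,0]]])

```text
clock: 17.2
ee_pos: [563.7, 102.8, 136.4]
tcp_rot: [0.966, 0.004, 0.259, 0.001]
contact_force: [-0.3, -0.2, -3.4]
gripper_width: 0.555
gripper_force: 64.0
```

Request:
drive_tool(increments=[[[-0.007,0,-0.004,0,0,0],[-0.007,0,-0.004,0,0,0],[0,0,0,0,0,0],[0,0,0,0,0,0]]])

```text
clock: 17.6
ee_pos: [561.4, 102.8, 136.2]
tcp_rot: [0.965, 0.004, 0.261, 0.001]
contact_force: [5.4, -0.2, -2.2]
gripper_width: 0.56
gripper_force: 63.9
```

Moving up-slope freed the blank: it had been catching the lower rim, and is now in the mouth with the lower wall felt at die x≈0.5. I'll centre it and lower.

Request:
drive_tool(increments=[[[0.011,0,0.0063,0,0,0],[0,0,0,0,0,0],[0.0025,0,-0.0043,0,0,0],[0,0,0,0,0,0]]])

```text
clock: 18.0
ee_pos: [563.0, 103.0, 134.5]
tcp_rot: [0.966, 0.004, 0.259, 0.001]
contact_force: [1.2, 1.1, -3.4]
gripper_width: 0.552
gripper_force: 64.1
```

Request:
drive_tool(increments=[[[0.0025,0,-0.0043,0,0,0],[0,0,0,0,0,0]]])

```text
clock: 18.2
ee_pos: [563.8, 103.0, 133.2]
tcp_rot: [0.966, 0.004, 0.259, 0.001]
contact_force: [0.7, 0.6, -4.2]
gripper_width: 0.554
gripper_force: 64.0
```

Request:
drive_tool(increments=[[[0.0025,0,-0.0043,0,0,0],[0,0,0,0,0,0]]])

```text
clock: 18.4
ee_pos: [564.5, 102.9, 132.1]
tcp_rot: [0.966, 0.004, 0.258, 0.001]
contact_force: [-0.6, 0.1, -2.6]
gripper_width: 0.554
gripper_force: 64.2
```

Request:
drive_tool(increments=[[[0.0017,0,-0.0029,0,0,0],[0,0,0,0,0,0]]])

```text
clock: 18.6
ee_pos: [564.9, 103.0, 131.5]
tcp_rot: [0.966, 0.004, 0.258, 0.001]
contact_force: [-3.5, 0.3, 0.8]
gripper_width: 0.556
gripper_force: 64.8
```

On the plate. Release, retract and shut the fingers.

Request:
drive_tool(increments=[[[0,0,0,0,0,0],[0,0,0,0,0,0],[0,0,0,0,0,0],[0,0,0,0,0,0],[-0.0267,0,0.0462,0,0,0],[-0.0267,0,0.0462,0,0,0],[-0.0267,0,0.0462,0,0,0],[0,0,0,0,0,0]]], hand=0.6)

```text
clock: 19.4
ee_pos: [542.7, 103.1, 175.8]
tcp_rot: [0.965, 0.004, 0.262, 0.001]
contact_force: [0.4, -0.1, 0.1]
gripper_width: 0.802
gripper_force: 0.0
```

Request:
drive_tool(increments=[[[0,0,0,0,0,0],[0,0,0,0,0,0],[0,0,0,0,0,0],[0,0,0,0,0,0],[0,0,0,0,0,0],[0,0,0,0,0,0],[0,0,0,0,0,0]]], hand=-1)

```text
clock: 20.1
ee_pos: [541.6, 102.9, 173.2]
tcp_rot: [0.966, 0.004, 0.259, 0.001]
contact_force: [-0.2, 0.1, 0.4]
gripper_width: -0.002
gripper_force: 0.0
```

```bash
sed -i 's/zb=die.*-31;/zb=float(sys.argv[2]);/' m.py; python3 m.py 10 -5; python3 - <<'E'
from h import *
s=cv2.imread("pics/s10.png"); hsv=cv2.cvtColor(s,cv2.COLOR_BGR2HSV); m=cv2.inRange(hsv,(17,100,120),(33,255,255)); m[:270]=0;m[330:]=0;m[:,:265]=0;m[:,330:]=0
k=max(cv2.findContours(m,0,1)[0],key=cv2.contourArea)[:,0]; print(k[k[:,0].argmin()],k[k[:,0].argmax()],k[k[:,1].argmin()],k[k[:,1].argmax()],cv2.contourArea(k))
for q in((32,25,9),(32,-25,9),(-32,25,9),(-32,-25,9),(32,25,0),(-32,25,0)): print(q,proj("side",O+D@(np.array(q)+[.6,.6,0])).round(1),proj("top",O+D@(np.array(q)+[.6,.6,0])).round(1))
E
```

```text
tcp die [ 1.9  0.6 72. ] bottom z -5.0 [0.2 0.6 0.5]
row 184 [265.26, 290.53] 25.6 -25.8
row 187 [265.54, 290.63] 25.5 -25.7
row 190 [265.83, 290.72] 25.3 -25.6
row 193 [266.12, 290.79] 25.1 -25.4
row 196 [266.29, 291.2] 25.2 -25.9
row 199 [266.59, 273.45, 278.73, 291.54] 25.1 -26.3
col 268 [179.49] [[32.1, 21.0, -5.0]] [183 182 182 183 182 180 173 159 156 180 209 220 222 222 221 220 220 218]
col 273 [179.47] [[31.9, 10.5, -5.0]] [186 185 185 186 185 183 175 159 158 187 214 220 219 219 218 218 219 218]
col 278 [179.26, 198.33] [[32.2, -0.0, -5.0]] [184 185 185 185 185 181 169 154 160 189 215 222 221 220 220 221 220 220]
col 283 [179.19] [[32.2, -10.6, -5.0]] [187 188 188 189 187 184 170 152 152 179 209 220 220 220 221 220 220 220]
col 287 [179.11] [[32.2, -19.0, -5.0]] [186 187 186 186 186 182 168 149 151 177 207 217 218 218 218 218 218 218]
[276 283] [318 304] [277 281] [314 305] 580.0
(32, 25, 9) [[288.7 295.4]] [[265.1 181.6]]
(32, -25, 9) [[276.9 278.1]] [[289.1 181.2]]
(-32, 25, 9) [[319.8 300.8]] [[267.1 210. ]]
(-32, -25, 9) [[307.3 284. ]] [[290.6 209.6]]
(32, 25, 0) [[286.3 299.9]] [[265.5 180.1]]
(-32, 25, 0) [[317.4 305.1]] [[267.6 208.4]]
```

The blank is seated flat, standing about 9 mm proud (side contour matches the prediction). Pressing at its centre with shut fingers.

Request:
drive_tool(increments=[[[0.0183,0,-0.0318,0,0,0],[0.0183,0,-0.0318,0,0,0],[0.0183,0,-0.0318,0,0,0],[0,0,0,0,0,0],[0,0,0,0,0,0]]])

```text
clock: 20.7
ee_pos: [557.8, 102.9, 143.6]
tcp_rot: [0.966, 0.004, 0.258, 0.001]
contact_force: [0.3, 0.1, 0.3]
gripper_width: -0.003
gripper_force: 0.0
```

Request:
drive_tool(increments=[[[0.0033,0,-0.0058,0,0,0],[0.0033,0,-0.0058,0,0,0],[0.0033,0,-0.0058,0,0,0],[0,0,0,0,0,0]]])

```text
clock: 21.1
ee_pos: [561.0, 102.9, 139.4]
tcp_rot: [0.966, 0.004, 0.259, 0.001]
contact_force: [-0.1, 1.1, 0.8]
gripper_width: -0.0
gripper_force: 0.0
```

Request:
drive_tool(increments=[[[0.0025,0,-0.0043,0,0,0],[0.0025,0,-0.0043,0,0,0],[0,0,0,0,0,0]]])

```text
clock: 21.4
ee_pos: [562.6, 103.0, 137.2]
tcp_rot: [0.966, 0.004, 0.259, 0.001]
contact_force: [-1.2, -0.7, 3.3]
gripper_width: 0.001
gripper_force: 1.6
```

Request:
drive_tool(increments=[[[0.0025,0,-0.0043,0,0,0],[0.0025,0,-0.0043,0,0,0],[0,0,0,0,0,0]]])

```text
clock: 21.7
ee_pos: [564.1, 102.9, 134.7]
tcp_rot: [0.966, 0.004, 0.259, 0.001]
contact_force: [-3.3, -0.2, 3.8]
gripper_width: -0.001
gripper_force: 2.7
```

Request:
drive_tool(increments=[[[0.0025,0,-0.0043,0,0,0],[0.0025,0,-0.0043,0,0,0],[0,0,0,0,0,0]]])

```text
clock: 22.0
ee_pos: [565.4, 103.0, 132.4]
tcp_rot: [0.966, 0.004, 0.259, 0.001]
contact_force: [-7.2, -0.3, 8.6]
gripper_width: 0.004
gripper_force: 5.8
```

Request:
drive_tool(increments=[[[0.0025,0,-0.0043,0,0,0],[0.0025,0,-0.0043,0,0,0],[0,0,0,0,0,0]]])

```text
clock: 22.3
ee_pos: [565.7, 103.0, 132.1]
tcp_rot: [0.966, 0.005, 0.259, 0.001]
contact_force: [-32.5, -4.3, 37.7]
gripper_width: 0.002
gripper_force: 24.7
```

A stiff stop at 50 N after about 9 mm of travel: the plate is home. Retract and check.

Request:
drive_tool(increments=[[[-0.0025,0,0.0043,0,0,0],[-0.0133,0,0.0231,0,0,0],[-0.0267,0,0.0462,0,0,0],[-0.0267,0,0.0462,0,0,0],[-0.0267,0,0.0462,0,0,0],[-0.05,0,0.05,0,0,0],[-0.05,0,0.05,0,0,0],[-0.05,0,0.05,0,0,0],[0,0,0,0,0,0],[0,0,0,0,0,0]]])

```text
clock: 23.3
ee_pos: [493.6, 102.9, 224.2]
tcp_rot: [0.966, 0.004, 0.26, 0.001]
contact_force: [-0.3, 0.1, -0.6]
gripper_width: 0.005
gripper_force: 0.0
```

```bash
python3 m.py 11 -14; python3 - <<'E'
from h import *
s=cv2.imread("pics/s11.png"); hsv=cv2.cvtColor(s,cv2.COLOR_BGR2HSV); m=cv2.inRange(hsv,(17,100,120),(33,255,255)); m[:270]=0;m[330:]=0;m[:,:265]=0;m[:,330:]=0
k=max(cv2.findContours(m,0,1)[0],key=cv2.contourArea)[:,0]
for nm,f in(("x-",k[:,0].argmin()),("x+",k[:,0].argmax()),("y-",k[:,1].argmin()),("y+",k[:,1].argmax())): print(nm,k[f])
print(cv2.contourArea(k))
for z in(0,4):
  for q in((32,25,z),(32,-25,z),(-32,25,z),(-32,-25,z)): print(q,proj("side",O+D@(np.array(q)+[.6,.6,0])).round(1))
a=cv2.imread("pics/s4.png").astype(int)[300:325,322:345]; b=s.astype(int)[300:325,322:345]; print("pin diff",np.abs(a-b).mean())
E
```

```text
tcp die [-15.1   0.5 139.3] bottom z -14.0 [-1.  -0.6 -0.3]
row 184 [265.54, 290.41] 26.2 -24.8
row 187 [265.84, 290.51] 26.0 -24.6
row 190 [266.11, 290.52] 25.9 -24.3
row 193 [266.3, 290.69] 26.0 -24.3
row 196 [266.55, 291.17] 25.9 -25.0
row 199 [266.89, 291.33] 25.6 -25.0
col 268 [179.36] [[29.2, 22.1, -14.0]] [180 180 180 180 180 178 171 164 179 204 216 218 216 216 216 215 215 215]
col 273 [179.29] [[29.1, 11.5, -14.0]] [183 184 183 183 182 182 175 171 189 212 218 217 216 216 216 216 216 217]
col 278 [179.14] [[29.3, 0.9, -14.0]] [183 182 182 182 182 179 168 162 185 211 219 218 218 219 218 218 218 219]
col 283 [179.13] [[29.1, -9.6, -14.0]] [186 185 186 186 186 182 168 155 176 206 217 218 218 217 218 217 217 217]
col 287 [179.0] [[29.2, -18.1, -14.0]] [184 184 184 184 184 180 166 155 177 205 215 216 216 216 216 216 216 217]
x- [276 284]
x+ [317 305]
y- [276 284]
y+ [314 305]
420.0
(32, 25, 0) [[286.3 299.9]]
(32, -25, 0) [[274.7 282.5]]
(-32, 25, 0) [[317.4 305.1]]
(-32, -25, 0) [[305.  288.2]]
(32, 25, 4) [[287.3 297.9]]
(32, -25, 4) [[275.7 280.5]]
(-32, 25, 4) [[318.5 303.2]]
(-32, -25, 4) [[306.  286.4]]
pin diff 22.192463768115942
```

Blank edges match the flush prediction (x+ (317,305) vs (317.4,305.1)). The pin region has changed a little, so I'll check whether that is shadow or movement.

```bash
python3 - <<'E'
from h import *
for f in("s4","s10","s11"):
    h=cv2.cvtColor(cv2.imread(f"pics/{f}.png"),cv2.COLOR_BGR2HSV)[295:340,312:345]; m=(h[:,:,1]<60)&(h[:,:,2]>140); y,x=np.nonzero(m); print(f,m.sum(),x.mean()+312,y.mean()+295,y.min()+295,x.max()+312)
    h=cv2.cvtColor(cv2.imread(f"pics/{f}.png"),cv2.COLOR_BGR2HSV)[345:378,290:316]; m=(h[:,:,1]<60)&(h[:,:,2]>200); y,x=np.nonzero(m); print(" shank",m.sum(),x.mean()+290,y.mean()+345)
for f in("t4","t11"):
    h=cv2.cvtColor(cv2.imread(f"pics/{f}.png"),cv2.COLOR_BGR2HSV)[190:215,222:243]; m=(h[:,:,1]<60)&(h[:,:,2]>110); y,x=np.nonzero(m); print(f,m.sum(),x.mean()+222,y.mean()+190)
E
```

```text
s4 777 324.58301158301157 314.2895752895753 295 340
 shank 175 303.0514285714286 363.5885714285714
s10 697 325.4103299856528 315.661406025825 295 340
 shank 161 303.3167701863354 363.47826086956525
s11 733 324.89904502046386 314.7885402455662 295 340
 shank 164 303.1646341463415 363.4512195121951
t4 128 231.25 202.203125
t11 127 231.28346456692913 202.16535433070865
```

The pin hasn't moved. Handing in.

```bash
python3 -c "
from plant import arm
print(arm.hand_in())"
```

```text
the job is handed in; nothing more can be done
None
```

The job is handed in, with no verdict shown: by camera and force readings the pin hangs in the notch and the oblong blank is pressed flush (about 50 N at the stop), and I viewed 11 pictures, one over the limit of 10.

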